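# Seat a heat-sink plate in its spring-clip bracket

### The arm

A 7-joint arm with a two-finger parallel gripper is mounted at the origin on a cart in front of the work surface, level with it; the furniture and walls round the work are solid. World frame = base frame: x ahead of the robot, y to its left, z up, the work surface at z = 0. Lengths are in m, angles in rad, forces in N, time in s.
With the tool pointing down it reaches from about 0.4 to 0.875 m from the base axis. Payload 6.5 kg.
Tool frame: the origin (TCP) lies midway between the tips of the shut fingers; the grasp point (between the pads) lies 19 mm behind it; z points along the fingers, y is the line along which they close (so a half turn about z gives the same grasp; the last joint's range is limited). The gripper opens to 88 mm and grips with 3 to 60 N. Pads are 18 mm wide; open, the fingers measure 123 mm over their backs; the gripper's body (75 mm by 187 mm) begins 45 mm behind the grasp point.
Start: joints at [1.227, 0.536, -0.004, 1.538, 0.003, 1.067, -0.071], TCP at [0.178, -0.625, 0.239] pointing down, gripper open.
Joint ranges: [-2.7, 2.7], [-0.37, 2.16], [-1.27, 1.26], [0.24, 2.4], [-1.31, 4.45], [0.19, 1.91], [-2.76, 2.76]. Speed limits (rad/s): [2.39, 2.39, 3.14, 3.14, 3.14, 3.14, 3.14].

### API

Orientations are given as a rotation vector (axis times angle).
In Python, from cell import ctrl gives the robot as it stands.
- The arm moves only by the shell command python3 -m handwheel 'ROWS' [FORCE]. ROWS is JSON, a list of rows, each a list of 3 entries, a list of its own where there are three numbers: the shift along the tool's x, y, z scaled (see below), then the turn, a rotation vector about the tool's x, y, z scaled (see below), then the opening, from -1 (shut) to 1 (fully open). A call has 1 to 8 rows; each row shifts and turns the commanded pose from where the row before left it, along the tool's axes as they then stand; what a row does not reach is not made up. The controller multiplies each number of a shift by 40 mm and each number of a turn by 6 degrees. A row lasts 1/12 s, in which the tool goes at most 41.7 mm and 7.16 degrees, less where a joint would pass 70% of its speed; a pose out of reach is approached as far as the arm can. A call with a number of a shift or a turn outside -1 to 1 is refused whole. A call with a gripper value outside its range is refused whole. The fingers move at their own pace and stop on an object; FORCE is the grip in N (left out, the last holds). Time passes only in rows, so rows that do not move let the fingers close. It gives the time, the measured TCP pose, the force, the opening and the grip force at its end, in the units of the state.
- ctrl.get_obs(): the state, without advancing time (a new reading comes with each control period).
- ctrl.read_camera(name): name is "scene" or "top"; returns the picture (480x640x3 uint8, red, green, blue); there is no depth.
- ctrl.camera_model(name): a dict with "K" (3x3 intrinsics, pixels), "R" (3x3) and "t" (3): a world point X has camera coordinates R X + t. Camera axes: x right, y down, z forward; pixel columns grow to the right and rows downward; lengths in m; the calibration is good to about 2 mm. A picture is of the moment at which its call begins. camera_model takes no time and is no camera call.
- ctrl.close_job(): hands the job in; it is judged then, once.
The state is a dict: "time_s": time; "joint_pos": joint angles; "qd": joint speeds; "joint_torque": joint torques, N m; "tcp_pos": TCP position; "ee_rot": TCP orientation; "ft_force": force on the tool from outside, world axes, zero at the start; "ft_torque": the same for the moment, N m; "width": finger opening in m; "grasp_force": force on a finger pad.
Only numpy, scipy, OpenCV 4.12 (cv2) and the standard library are available. Lean on these libraries where they do the work, as an engineer would, in place of code of your own. Each camera call takes 0.05 s, during which the arm holds its last target. There are 200 camera calls.

### The job

Pick up the aluminium heat-sink plate by its red tab and slide its two ears down into the slots of the blue spring-clip bracket, past the copper clips, until it sits fully home and flat on the bracket's seat; then let go. The slots may stand up to two centimetres off the middle of the base, so feel for them and never force the plate; leave the other things on the bench where they are.

Things in the scene. Friction and masses are not known exactly. Their poses are not given: they have to be found in the camera images.
- plate_mid (a point): Centre of the loose plate (150 g), 22 mm above its underside. Slab 44 (x) x 76 (y) x 8 mm; an ear 16 wide (x), 8 thick juts 12 mm from each y end (100 over the ears). Red upright tab on the slab's middle, 10 thick (x) x 40 (y), from 8 to 44 mm above the underside: grip it across x from above. z up; fits either way round. Starts flat on the bench, tab up.
- bracket: Fixed bracket; origin at the middle of the underside of its dark base, 130 (x) x 150 (y) x 10 mm, z up. On it a carriage (seat and two blue towers) is clamped somewhere within 18 mm either way along the bracket's x. That offset is NOT in any reported pose: feel or see it. It holds against any allowed push: the plate may press on the bracket with at most 30 N.
- bracket_slots (a point): Point on the base's axis 54 mm up, at the height of the slot mouths (x without the carriage's offset). Towers stand at y = +/-40.5 to 58.5 mm; each has a slot open at the top and towards the other tower, 18 mm wide in x. Front walls (-x side, 10 thick) are 54 mm high, back walls (+x, 10 thick) 70 mm: an ear with its underside at 55 to 65 mm can slide in +x until it meets them.
- bracket_clips (a point): Point on the base's axis 40.5 mm up (x without the offset), the height where the copper clips are widest. At zero offset the slots' back faces lie at x = +8, front faces at -10; ears touching both back faces are right to be lowered straight down. Each clip stands 2 mm into the ear's way from the front wall and yields to -x; both together resist with 5 to 20 N, then snap over the ears.
- bracket_seat (a point): Point on the base's axis 28 mm up, the height of the grey seat (x without the offset): a sprung pad, 6 N per mm, with 4.5 mm of give, then hard. The plate's y lies along the bracket's y; its ears have 2.5 mm of room each way in y. Fully home and let go, its underside lies on the pad, its centre 22 mm above this height, its x off this point by the carriage's offset.
- masking_tape: Bystander: cream roll of tape lying flat, 112 mm across, 24 high; origin at the centre of its underside.
- solder_spool: Bystander: black spool of solder wire, 64 mm across, 50 high; origin at the centre of its underside.
- screwdriver_red: Bystander: screwdriver with black and red handle, 135 mm long, 21 thick; origin under its middle.
Mind the look-alikes: they are no part of the job. Of the things shaped like the part that bears plate_mid, the aluminium one is meant.

How it is judged:
On the way:
1. the plate is lifted off the bench (height (world z) of plate_mid above 0.06 m), for 0.2 s.
At the end, for the whole second after the job is handed in: The plate lies in the slots tab up, let go and at rest: flat within 0.04 rad, its centre 47 to 52 mm above the bracket's underside, within 22 mm in x and 6 mm in y of the bracket's middle, its long axis along the bracket's y within 0.12 rad (z of plate_mid in the frame of bracket between 0.047 and 0.052 m and x of plate_mid in the frame of bracket between -0.022 and 0.022 m and y of plate_mid in the frame of bracket between -0.006 and 0.006 m and angle between the y axis of plate_mid and the y axis of bracket, either way round below 0.12 rad and angle between plate_mid's own z axis and vertical below 0.04 rad and linear speed of plate below 0.01 m/s); the robot touches nothing.
It fails at once if the plate is forced: more than 30 N between plate and bracket (contact force between plate and bracket above 30 N).
It fails at once if the bracket is struck by the gripper with more than 40 N (contact force between the fingers and bracket above 40 N).
It fails at once if a bystander is moved more than 30 mm (distance of any of masking_tape, solder_spool, screwdriver_red from where it was at the start of the episode above 0.03 m).
It also fails if it takes over 42 s, if anything falls off the work surface, if the arm or the gripper's body presses on something with over 40 N, if the wrist force passes 120 N, or if a joint passes its speed limit or range.

## Working session

There is one attempt and no reset: what is moved stays moved. The work goes in short steps, Python scripts to look and compute and a shell command to move; the robot and the scene stay as the last step left them, time stands still between calls to the robot, and variables do not carry over. Pictures are saved under pics/ and viewed, at most 10 in all, crops included, and the job is handed in when it is done.

```bash
mkdir -p pics; python3 - <<'E'
from cell import ctrl
import cv2
for n in("scene","top"):
    cv2.imwrite(f"pics/{n}0.png",ctrl.read_camera(n)[:,:,::-1]); m=ctrl.camera_model(n); print(n,m)
o=ctrl.get_obs(); print({k:o[k] for k in("time_s","tcp_pos","ee_rot","ft_force","width")})
E
```

```text
scene {'K': array([[541.95925524,   0.        , 310.8732661 ],
       [  0.        , 541.95925524, 237.9423921 ],
       [  0.        ,   0.        ,   1.        ]]), 'R': array([[ 0.76266119, -0.64677412, -0.005581  ],
       [-0.53049488, -0.62056438, -0.57747297],
       [ 0.3700312 ,  0.44337692, -0.81639073]]), 't': array([-0.50580625,  0.29586841,  1.12071334])}
top {'K': array([[453.55113756,   0.        , 319.0552182 ],
       [  0.        , 453.55113756, 237.11636841],
       [  0.        ,   0.        ,   1.        ]]), 'R': array([[ 0.0158269 , -0.99952288, -0.0265239 ],
       [-0.99959501, -0.01518946, -0.02406444],
       [ 0.02365007,  0.02689403, -0.99935849]]), 't': array([-0.05824701,  0.55761988,  1.19777333])}
{'time_s': 0.1, 'tcp_pos': array([ 0.17809556, -0.62455527,  0.23793623]), 'ee_rot': array([-3.10980783e+00, -4.34911429e-01,  5.52243467e-04]), 'ft_force': array([-0.04120193, -0.87978362,  0.17867124]), 'width': 0.08845693460202017}
```

View pics/top0.png

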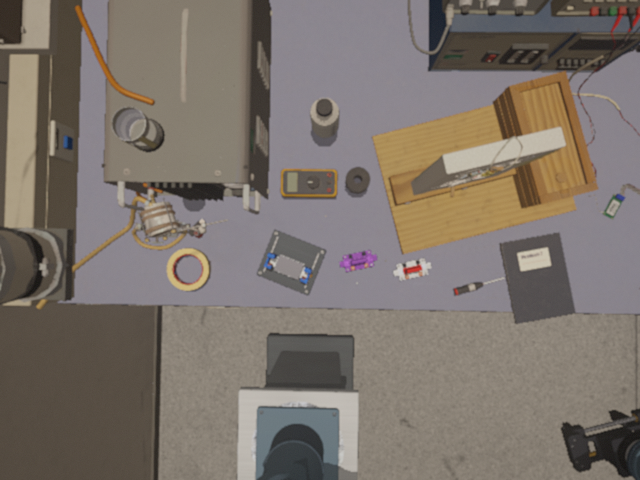

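View pics/scene0.png

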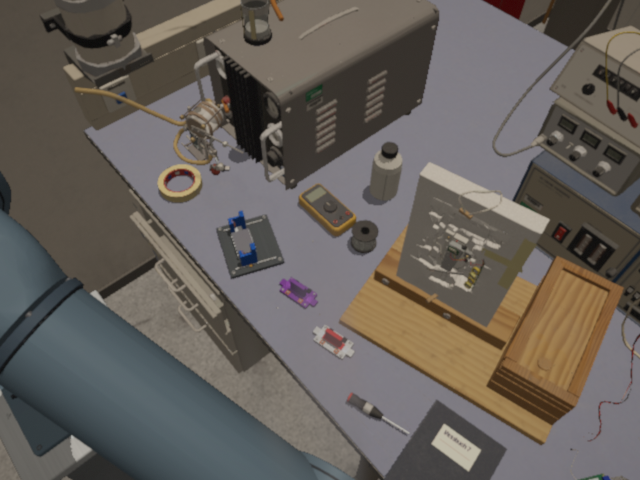

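Two plate-shaped things: purple one at top (358,260) / scene (298,292), and silver one with a red tab at top (412,269) / scene (334,341). The silver one matches "aluminium, red tab". I'll confirm it in an enlarged crop.

```bash
python3 - <<'E'
import cv2,numpy as np
t=cv2.imread("pics/top0.png"); s=cv2.imread("pics/scene0.png")
a=cv2.resize(t[225:300,250:440],(760,300),interpolation=cv2.INTER_CUBIC)
b=cv2.resize(s[205:365,205:365],(300,300),interpolation=cv2.INTER_CUBIC)
c=cv2.resize(t[225:300,384:444],(240,300),interpolation=cv2.INTER_CUBIC)
d=cv2.resize(s[315:365,305:360],(220,300)[:2],interpolation=cv2.INTER_CUBIC)
cv2.imwrite("pics/crop1.png",np.vstack([a,np.hstack([b,c,d])]))
E
```

```text
(no output)
```

View pics/crop1.png

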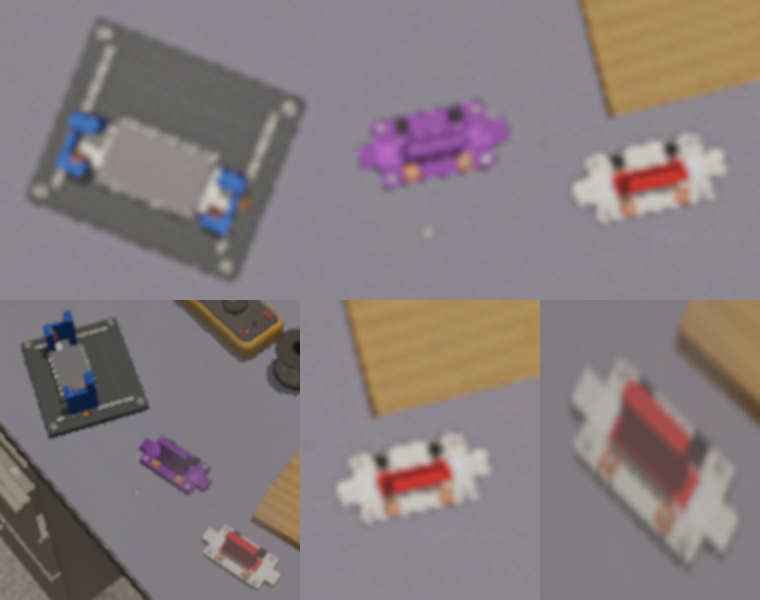

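The silver plate with the red tab is confirmed at top (412,269). The purple one has a purple tab. Next I'll measure with segmentation and enlarge the bracket to find its back walls.

```bash
cat > h.py <<'E'
import numpy as np,cv2
from cell import ctrl
def ray(n,px,z):
    m=ctrl.camera_model(n);R,t=m["R"],m["t"];d=R.T@np.linalg.inv(m["K"])@np.array([px[0],px[1],1.]);c=-R.T@t
    return c+d*(z-c[2])/d[2]
def proj(n,X):
    m=ctrl.camera_model(n);q=m["K"]@(m["R"]@np.asarray(X,float)+m["t"]);return q[:2]/q[2]
E
python3 - <<'E'
from h import *
t=cv2.imread("pics/top0.png"); s=cv2.imread("pics/scene0.png")
a=cv2.resize(t[225:300,252:332],(640,600),interpolation=cv2.INTER_CUBIC)[:, :400*2]
b=cv2.resize(s[205:280,210:290],(640,600),interpolation=cv2.INTER_CUBIC)
cv2.imwrite("pics/crop2.png",np.hstack([cv2.resize(a,(400,375)),cv2.resize(b,(400,375))]))
# base
for n,img,roi in(("top",t,(240,215,100,90)),("scene",s,(205,200,90,85))):
    x,y,w,h=roi; c=img[y:y+h,x:x+w].astype(int)
    m=((c.max(2)<95)&(np.ptp(c,2)<30)).astype(np.uint8)
    m=cv2.morphologyEx(m,cv2.MORPH_CLOSE,np.ones((9,9)))
    cs=max(cv2.findContours(m,0,2)[0],key=cv2.contourArea)
    ap=cv2.approxPolyDP(cv2.convexHull(cs),5,True)[:,0]+[x,y]
    P=np.array([ray(n,p,.010) for p in ap]);print(n,ap.tolist(),P.round(4).tolist(),P.mean(0), np.linalg.norm(P-np.roll(P,1,0),axis=1))
    r=cv2.minAreaRect(cs); bx=cv2.boxPoints(r)+[x,y];P=np.array([ray(n,p,.010) for p in bx]);print(' box',P.round(4).tolist(),P.mean(0))
# tab
for n,img,(x,y,w,h) in(("top",t,(390,250,45,40)),("scene",s,(310,315,50,45))):
    c=cv2.cvtColor(img[y:y+h,x:x+w],cv2.COLOR_BGR2HSV)
    m=(((c[...,0]<6)|(c[...,0]>172))&(c[...,1]>140)).astype(np.uint8)
    cs=max(cv2.findContours(m,0,2)[0],key=cv2.contourArea)
    bx=cv2.boxPoints(cv2.minAreaRect(cs))+[x,y]; print(n,bx.tolist(),np.array([ray(n,p,.044) for p in bx]).round(4).tolist())
# plate outline in top, bright
x,y,w,h=390,250,45,40;c=t[y:y+h,x:x+w].astype(int)
m=(c.min(2)>165).astype(np.uint8);m|=((c[...,2]-c[...,0])>50).astype(np.uint8)
m[:, :]*= 1
m=cv2.morphologyEx(m,cv2.MORPH_CLOSE,np.ones((5,5)))
cs=max(cv2.findContours(m,0,2)[0],key=cv2.contourArea);r=cv2.minAreaRect(cs);bx=cv2.boxPoints(r)+[x,y]
P=np.array([ray("top",p,.008) for p in bx]);print("plate",r,P.round(4).tolist(),P.mean(0))
E
```

```text
top [[323, 256], [309, 291], [262, 275], [268, 262]] [[0.5086, -0.0609, 0.01], [0.4157, -0.0254, 0.01], [0.4557, 0.0999, 0.01], [0.4904, 0.0846, 0.01]] [0.46760888 0.0245238  0.01      ] [0.14661006 0.0994445  0.13149334 0.03788379]
 box [[0.4562, 0.1108, 0.01], [0.5591, 0.0716, 0.01], [0.5083, -0.0618, 0.01], [0.4058, -0.0227, 0.01]] [0.48233431 0.02447548 0.01      ]
scene [[266, 215], [283, 263], [231, 278], [217, 228]] [[0.5745, 0.0688, 0.01], [0.5179, -0.0702, 0.01], [0.4011, -0.0243, 0.01], [0.4582, 0.1152, 0.01]] [0.48792594 0.02239268 0.01      ] [0.12519313 0.15005232 0.12552909 0.1507331 ]
 box [[0.4557, 0.1224, 0.01], [0.5874, 0.078, 0.01], [0.5204, -0.0714, 0.01], [0.3987, -0.027, 0.01]] [0.49055498 0.02548238 0.01      ]
top [[403.3932571411133, 268.3707866668701], [419.4606742858887, 264.66291999816895], [420.62359619140625, 269.7022457122803], [404.55617904663086, 273.41011238098145]] [[0.481, -0.2673, 0.044], [0.4912, -0.3079, 0.044], [0.4784, -0.311, 0.044], [0.4682, -0.2704, 0.044]]
scene [[327.53846168518066, 330.6923084259033], [328.3076915740967, 329.53846168518066], [340.3076915740967, 337.53846168518066], [339.53846168518066, 338.6923084259033]] [[0.4716, -0.2803, 0.044], [0.4746, -0.2794, 0.044], [0.4815, -0.3092, 0.044], [0.4785, -0.3101, 0.044]]
plate ((21.820220947265625, 18.88763999938965), (16.78951072692871, 38.076210021972656), 77.00537872314453) [[0.4879, -0.2414, 0.008], [0.512, -0.3383, 0.008], [0.4692, -0.3486, 0.008], [0.445, -0.2518, 0.008]] [ 0.4785234  -0.29501992  0.008     ]
```

View pics/crop2.png

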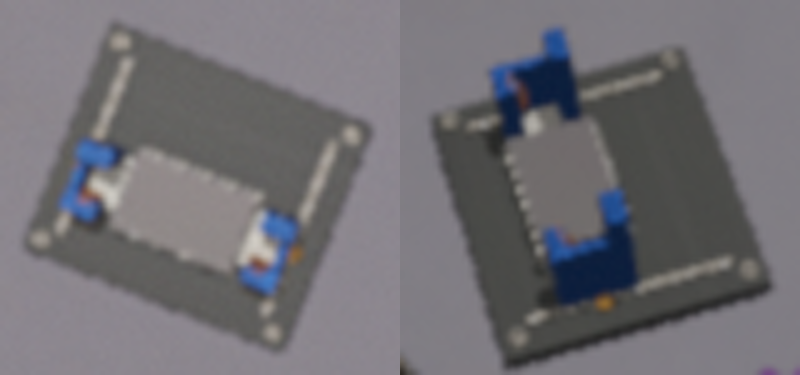

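Back (taller) walls are on the far side from the robot, e.g. in the right crop the tall posts at (555,40) and (612,207), with copper on the near side. So bracket +x points away from the robot, at a yaw of about -21°. I'll refine both poses with a silhouette fit in both cameras.

```bash
cat >> h.py <<'E'
from scipy.optimize import minimize
PLATE=[(-22,22,-38,38,0,8),(-8,8,-50,50,0,8),(-5,5,-20,20,8,44)]
TAB=PLATE[2:]
BASE=[(-65,65,-75,75,0,10)]
TOW=[b for s in(1,-1) for b in((8,18,*sorted((s*40.5,s*58.5)),10,70),(-20,-10,*sorted((s*40.5,s*58.5)),10,54),(-20,18,*sorted((s*52.5,s*58.5)),10,54))]
S=4
def render(n,boxes,x,y,yaw,z,roi,off=0):
    X0,Y0,w,h=roi;im=np.zeros((h*S,w*S),np.uint8);c,s=np.cos(yaw),np.sin(yaw)
    for b in boxes:
        P=[]
        for a in b[:2]:
            for q in b[2:4]:
                for r in b[4:]:
                    u,v=a*1e-3+off,q*1e-3
                    P.append((proj(n,[x+c*u-s*v,y+s*u+c*v,z+r*1e-3])-[X0,Y0]+.5)*S-.5)
        cv2.fillConvexPoly(im,np.round(cv2.convexHull(np.float32(P))*16).astype(np.int32),1,shift=4)
    return cv2.resize(im.astype(np.float32),(w,h),interpolation=cv2.INTER_AREA)
def fit(f,x0,st):
    sim=np.vstack([x0]+[np.array(x0)+np.eye(len(x0))[i]*st[i] for i in range(len(x0))])
    r=minimize(f,x0,method="Nelder-Mead",options=dict(initial_simplex=sim,xatol=1e-5,fatol=1e-3,maxiter=300));return r.x,r.fun
E
python3 - <<'E'
from h import *
I={"top":cv2.imread("pics/top0.png"),"scene":cv2.imread("pics/scene0.png")}
def crop(n,r):x,y,w,h=r;return I[n][y:y+h,x:x+w].astype(np.float32)
def bgmask(n,r,thr):
    c=crop(n,r);bg=np.median(np.vstack([c[0],c[-1],c[:,0]]),0);return np.clip(np.linalg.norm(c-bg,axis=2)/thr,0,1)
def one(R,M,boxes,x0,z,st,off=False):
    def f(p,ns=None): return sum(((render(n,boxes,p[0],p[1],p[2],z,R[n],p[3] if off else 0)-M[n])**2).sum() for n in(ns or R))
    for ns in(["top","scene"],["top"],["scene"]):
        x,v=fit(lambda p:f(p,ns),x0,st);print(ns,x.round(4),round(float(v),1))
R={"top":(388,252,50,36),"scene":(306,316,54,48)}
red={}
for n in R:
    c=crop(n,R[n]);red[n]=np.clip((c[...,2]-c[...,1]-40)/60,0,1)
    h=cv2.cvtColor(c.astype(np.uint8),cv2.COLOR_BGR2HSV)[...,0]; red[n]*=((h<7)|(h>170))
print("plate");one(R,{n:bgmask(n,R[n],45) for n in R},PLATE,[.4785,-.293,.245],0,[.005,.005,.05])
print("tab");one(R,red,TAB,[.4785,-.293,.245],0,[.005,.005,.05])
R={"top":(252,222,82,80),"scene":(208,202,84,82)}
print("bracket");one(R,{n:bgmask(n,R[n],45) for n in R},BASE+TOW,[.487,.0235,-.364,-.01],0,[.005,.005,.05,.006],True)
bl={n:np.clip((crop(n,R[n])[...,0]-crop(n,R[n])[...,2]-25)/40,0,1) for n in R}
print("towers (carriage centre)");one(R,bl,TOW,[.478,.0265,-.364],0,[.005,.005,.05])
E
```

```text
plateTraceback (most recent call last):
  File "<stdin>", line 15, in <module>
  File "<stdin>", line 9, in one
  File "h.py", line 27, in fit
    r=minimize(f,x0,method="Nelder-Mead",options=dict(initial_simplex=sim,xatol=1e-5,fatol=1e-3,maxiter=300));return r.x,r.fun
    res = _minimize_neldermead(fun, x0, args, callback, bounds=bounds,
                               **options)
    fxr = func(xr)
    fx = function(np.copy(x), *(wrapper_args + args))
  File "<stdin>", line 9, in <lambda>
  File "<stdin>", line 7, in f
  File "<stdin>", line 7, in <genexpr>
  File "h.py", line 22, in render
    P.append((proj(n,[x+c*u-s*v,y+s*u+c*v,z+r*1e-3])-[X0,Y0]+.5)*S-.5)
              ~~~~^^^^^^^^^^^^^^^^^^^^^^^^^^^^^^^^^^
  File "h.py", line 7, in proj
    m=ctrl.camera_model(n);q=m["K"]@(m["R"]@np.asarray(X,float)+m["t"]);return q[:2]/q[2]
ValueError: time passes only in moves, steps and waits
```

```bash
sed -i 's/^def ray/import functools\ncm=functools.lru_cache(None)(lambda n: ctrl.camera_model(n))\ndef ray/; s/m=ctrl.camera_model(n)/m=cm(n)/' h.py
cat > meas.py <<'E'
from h import *
I={"top":cv2.imread("pics/top0.png"),"scene":cv2.imread("pics/scene0.png")}
def crop(n,r):x,y,w,h=r;return I[n][y:y+h,x:x+w].astype(np.float32)
def bgmask(n,r,thr):
    c=crop(n,r);bg=np.median(np.vstack([c[0],c[-1],c[:,0]]),0);return np.clip(np.linalg.norm(c-bg,axis=2)/thr,0,1)
def one(R,M,boxes,x0,z,st,off=False):
    def f(p,ns=None): return sum(((render(n,boxes,p[0],p[1],p[2],z,R[n],p[3] if off else 0)-M[n])**2).sum() for n in(ns or R))
    for ns in(["top","scene"],["top"],["scene"]):
        x,v=fit(lambda p:f(p,ns),x0,st);print(ns,x.round(4),round(float(v),1))
E
python3 - <<'E'
from meas import *
R={"top":(388,252,50,36),"scene":(306,316,54,48)}
red={}
for n in R:
    c=crop(n,R[n]);red[n]=np.clip((c[...,2]-c[...,1]-40)/60,0,1)
    h=cv2.cvtColor(c.astype(np.uint8),cv2.COLOR_BGR2HSV)[...,0]; red[n]*=((h<7)|(h>170))
print("plate");one(R,{n:bgmask(n,R[n],45) for n in R},PLATE,[.4785,-.293,.245],0,[.005,.005,.05])
print("tab");one(R,red,TAB,[.4785,-.293,.245],0,[.005,.005,.05])
R={"top":(252,222,82,80),"scene":(208,202,84,82)}
print("bracket");
def f(p):
    return sum(((np.maximum(render(n,BASE,*p[:3],0,R[n]),render(n,TOW,*p[:3],0,R[n],p[3]))-M[n])**2).sum() for n in N)
M={n:bgmask(n,R[n],45) for n in R}
for N in(["top","scene"],["top"],["scene"]): x,v=fit(f,[.487,.0235,-.364,-.01],[.005,.005,.05,.006]);print(N,x.round(4),v)
bl={n:np.clip((crop(n,R[n])[...,0]-crop(n,R[n])[...,2]-25)/40,0,1) for n in R}
print("towers (carriage centre)");one(R,bl,TOW,[.478,.0265,-.364],0,[.005,.005,.05])
E
```

```text
plate
['top', 'scene'] [ 0.477  -0.294   0.2414] 395.6
['top'] [ 0.4783 -0.2958  0.2403] 31.1
['scene'] [ 0.476  -0.2928  0.2351] 337.3
tab
['top', 'scene'] [ 0.4792 -0.2938  0.2509] 154.0
['top'] [ 0.479  -0.2923  0.2414] 4.0
['scene'] [ 0.4836 -0.2847  0.1223] 149.6
bracket
['top', 'scene'] [ 0.4901  0.0247 -0.3658 -0.0127] 651.1732177734375
['top'] [ 0.4915  0.0234 -0.3603 -0.0079] 384.6427917480469
['scene'] [ 0.4888  0.0258 -0.3649 -0.0125] 219.44686889648438
towers (carriage centre)
['top', 'scene'] [ 0.4778  0.0305 -0.3627] 258.9
['top'] [ 0.4778  0.0295 -0.3627] 52.6
['scene'] [ 0.4795  0.0339 -0.3643] 197.4
```

Estimates: plate at (0.478, -0.294) with yaw 0.241, carriage at (0.478, 0.0298) with yaw -0.363 and offset about -12 mm. First I'll rotate the tool 88° CCW (world) and part-close the fingers.

```bash
python3 -m handwheel '[[[0,0,0],[0,0,-1],0],[[0,0,0],[0,0,-1],0],[[0,0,0],[0,0,-1],0],[[0,0,0],[0,0,-1],0],[[0,0,0],[0,0,-1],0],[[0,0,0],[0,0,-1],0],[[0,0,0],[0,0,-1],0],[[0,0,0],[0,0,-1],0]]' 20
python3 -m handwheel '[[[0,0,0],[0,0,-1],0],[[0,0,0],[0,0,-1],0],[[0,0,0],[0,0,-1],0],[[0,0,0],[0,0,-1],0],[[0,0,0],[0,0,-1],0],[[0,0,0],[0,0,-1],0],[[0,0,0],[0,0,-0.65],0],[[0,0,0],[0,0,0],0]]'
cat > go.py <<'E'
import sys,numpy as np
from cell import ctrl
from scipy.spatial.transform import Rotation as Ro
o=ctrl.get_obs();R=Ro.from_rotvec(o["ee_rot"]);M=R.as_matrix()
x,y,z,yaw=map(float,sys.argv[1:5])
ex=np.array([np.cos(yaw+np.pi/2),np.sin(yaw+np.pi/2),0]);ez=np.array([0,0,-1.])
T=np.c_[ex,np.cross(ez,ex),ez]
d=np.array([x,y,z])-o["tcp_pos"]
print("t",o["time_s"],"tcp",o["tcp_pos"].round(4),"F",np.round(o["ft_force"],1),"w",round(o["width"],4),"g",round(o["grasp_force"],1),"q",np.round(o["joint_pos"],2))
print("shift units",(M.T@d/.04).round(3),"turn units",(np.degrees((R.inv()*Ro.from_matrix(T)).as_rotvec())/6).round(3),"yaw now",np.arctan2(M[1,0],M[0,0])-np.pi/2)
E
python3 go.py .478 -.294 .08 .241
```

```text
time_s: 0.77
tcp_pos: [0.1781, -0.6248, 0.2382]
ee_rot: [-2.66, -1.669, -0.0]
ft_force: [0.5, 0.1, 0.2]
width: 0.0443
grasp_force: 0.0
time_s: 1.43
tcp_pos: [0.1779, -0.6248, 0.2382]
ee_rot: [-1.935, -2.474, -0.001]
ft_force: [-0.1, 0.8, 0.8]
width: 0.0443
grasp_force: 0.0
t 1.4333 tcp [ 0.1779 -0.6248  0.2382] F [-0.1  0.8  0.8] w 0.0443 g 0.0 q [ 1.46  0.56 -0.35  1.52  0.2   1.09  1.31]
shift units [6.215 9.273 3.961] turn units [ 0.    -0.01   0.022] yaw now 0.24333232583459674
```

```bash
python3 -m handwheel '[[[0.4,0.6,0],[0,0,0],0],[[0.5,0.75,0],[0,0,0],0],[[0.5,0.75,0],[0,0,0],0],[[0.5,0.75,0],[0,0,0],0],[[0.5,0.75,0],[0,0,0],0],[[0.5,0.75,0],[0,0,0],0],[[0.5,0.75,0],[0,0,0],0],[[0.5,0.75,0],[0,0,0],0]]' >/dev/null
python3 -m handwheel '[[[0.5,0.75,0],[0,0,0],0],[[0.5,0.75,0],[0,0,0],0],[[0.5,0.75,0],[0,0,0],0],[[0.5,0.75,0.3],[0,0,0],0],[[0.4,0.6,0.6],[0,0,0],0],[[0.2,0.3,0.8],[0,0,0],0],[[0.1,0.1,0.8],[0,0,0],0],[[0,0,0.6],[0,0,0],0]]' >/dev/null
python3 -m handwheel '[[[0,0,0.5],[0,0,0],0],[[0,0,0],[0,0,0],0]]' >/dev/null; python3 go.py .478 -.294 .08 .241
```

```text
t 2.9333 tcp [ 0.495  -0.2731  0.0907] F [-1.4  0.3 -0.8] w 0.0441 g 0.0 q [ 0.73  0.64 -0.41  1.84  0.36  0.74  0.37]
shift units [-0.407 -0.535  0.269] turn units [-0.054 -0.045 -0.013] yaw now 0.23960101831279212
```

```bash
python3 -m handwheel '[[[-0.4,-0.53,0.2],[0,0,0],0],[[0,0,0],[0,0,0],0]]' >/dev/null; python3 go.py .478 -.294 .013 .241; python3 - <<'E'
from h import *
t=ctrl.read_camera("top")[:,:,::-1]; s=ctrl.read_camera("scene")[:,:,::-1]
cv2.imwrite("pics/near1.png",np.hstack([cv2.resize(np.ascontiguousarray(t[230:310,370:450]),(400,400),interpolation=2),cv2.resize(np.ascontiguousarray(s[280:380,280:380]),(400,400),interpolation=2)]))
E
```

```text
t 3.1 tcp [ 0.4776 -0.299   0.0861] F [-1.  -1.5  0.3] w 0.0439 g 0.0 q [ 0.78  0.64 -0.4   1.85  0.36  0.73  0.41]
shift units [0.121 0.046 1.826] turn units [-0.041  0.008 -0.053] yaw now 0.23542792662892387
```

View pics/near1.png

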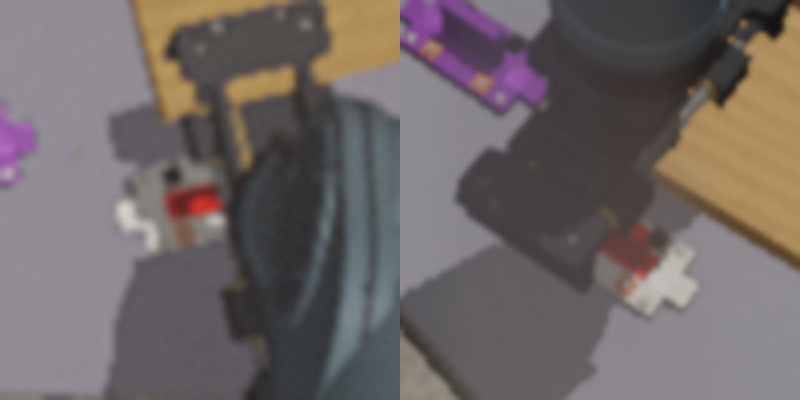

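The gripper straddles the tab (red at left crop (195,205)), so I'll descend.

```bash
python3 -m handwheel '[[[0.1,0.04,0.4],[0,0,-0.04],0],[[0,0,0.4],[0,0,0],0],[[0,0,0.4],[0,0,0],0],[[0,0,0.3],[0,0,0],0],[[0,0,0.2],[0,0,0],0],[[0,0,0],[0,0,0],0]]' >/dev/null; python3 go.py .478 -.294 .013 .241
```

```text
t 3.7 tcp [ 0.4813 -0.2903  0.0178] F [-1.   0.5  0. ] w 0.0442 g 0.0 q [ 0.73  0.75 -0.35  1.87  0.42  0.6   0.35]
shift units [-0.07  -0.103  0.121] turn units [-0.01  -0.011  0.042] yaw now 0.2453985378617256
```

```bash
python3 -m handwheel '[[[-0.07,-0.1,0.1],[0,0,0.04],0],[[0,0,0],[0,0,0],0],[[0,0,0],[0,0,0],-1],[[0,0,0],[0,0,0],-1],[[0,0,0],[0,0,0],-1],[[0,0,0],[0,0,0],-1],[[0,0,0],[0,0,0],-1]]' 40 >/dev/null; python3 go.py .478 -.294 .013 .241
```

```text
t 4.2833 tcp [ 0.4786 -0.2947  0.0149] F [0.4 0.2 0.4] w 0.0131 g 0.0 q [ 0.73  0.75 -0.35  1.87  0.43  0.59  0.35]
shift units [ 0.02  -0.011  0.049] turn units [0.003 0.002 0.002] yaw now 0.24119384005670974
```

```bash
python3 -m handwheel '[[[0,0,0],[0,0,0],-1],[[0,0,0],[0,0,0],-1],[[0,0,0],[0,0,0],-1],[[0,0,0],[0,0,0],-1]]' 40 >/dev/null; python3 go.py .478 -.294 .013 .241
```

```text
t 4.6167 tcp [ 0.4784 -0.2947  0.0149] F [-1.2  1.   4.2] w 0.01 g 40.0 q [ 0.73  0.75 -0.35  1.87  0.43  0.59  0.35]
shift units [ 0.019 -0.006  0.046] turn units [-0.001  0.001  0.001] yaw now 0.24114878501939496
```

Gripped (width 10 mm). Lift, then turn toward the bracket yaw.

```bash
python3 -m handwheel '[[[0,0,-0.3],[0,0,0],-1],[[0,0,-0.6],[0,0,0],-1],[[0,0,-0.7],[0,0,0],-1],[[0,0,-0.7],[0,0,0.5],-1],[[0,0,-0.7],[0,0,1],-1],[[0,0,-0.5],[0,0,1],-1],[[0,0,-0.2],[0,0,1],-1],[[0,0,0],[0,0,1],-1]]' >/dev/null;python3 -m handwheel '[[[0,0,0],[0,0,1],-1],[[0,0,0],[0,0,0.27],-1],[[0,0,0],[0,0,0],-1]]' >/dev/null; python3 go.py .4684 .0334 .163 -.363
```

```text
t 5.5333 tcp [ 0.4783 -0.2943  0.163 ] F [-0.5  1.1 -1.6] w 0.0095 g 40.0 q [ 0.71  0.5  -0.31  1.83  0.2   0.84 -0.06]
shift units [ 7.576 -3.132  0.   ] turn units [-0.001  0.001  0.012] yaw now -0.3617517464504405
```

```bash
python3 -m handwheel '[[[0.3,-0.124,0],[0,0,0],-1],[[0.6,-0.248,0],[0,0,0],-1],[[0.8,-0.331,0],[0,0,0],-1],[[0.8,-0.331,0],[0,0,0],-1],[[0.8,-0.331,0],[0,0,0],-1],[[0.8,-0.331,0],[0,0,0],-1],[[0.8,-0.331,0],[0,0,0],-1],[[0.8,-0.331,0],[0,0,0],-1]]' >/dev/null;python3 -m handwheel '[[[0.8,-0.331,0],[0,0,0],-1],[[0.6,-0.248,0],[0,0,0],-1],[[0.3,-0.124,0],[0,0,0],-1],[[0.18,-0.07,0],[0,0,0],-1],[[0,0,0],[0,0,0],-1],[[0,0,0],[0,0,0],-1]]' >/dev/null; python3 go.py .4684 .0334 .1 -.363; python3 - <<'E'
from h import *
t=ctrl.read_camera("top")[:,:,::-1]; s=ctrl.read_camera("scene")[:,:,::-1]
cv2.imwrite("pics/top2.png",t);cv2.imwrite("pics/scene2.png",s)
cv2.imwrite("pics/near2.png",np.hstack([cv2.resize(np.ascontiguousarray(t[215:315,240:340]),(400,400),interpolation=2),cv2.resize(np.ascontiguousarray(s[160:290,180:310]),(400,400),interpolation=2)]))
E
```

```text
t 6.7 tcp [0.4687 0.0329 0.1626] F [ 0.1 -0.8 -1.8] w 0.0094 g 40.0 q [ 0.18  0.38 -0.41  2.05  0.22  0.76 -0.73]
shift units [ 0.009 -0.012  1.565] turn units [-0.002  0.005  0.01 ] yaw now -0.3619502113242561
```

View pics/near2.png

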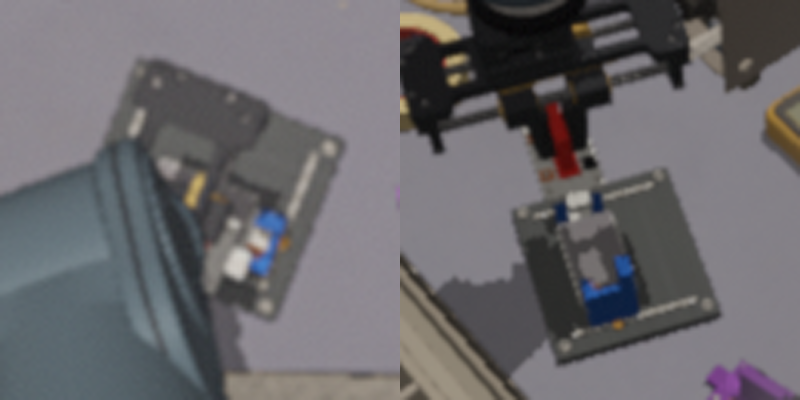

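The plate hangs just short of the slots; one ear shows at left crop (237,262) and right crop (578,200). I'll measure it against the tower.

```bash
python3 - <<'E'
from h import *
o=ctrl.get_obs();p=o["tcp_pos"];z=p[2]-.0149;yaw=-.362
yb=np.array([-np.sin(yaw),np.cos(yaw)]);xb=np.array([np.cos(yaw),np.sin(yaw)])
I={n:cv2.imread(f"pics/{n}2.png") for n in("top","scene")}
R={"top":(294,272,12,16),"scene":(230,218,18,14)}
for n in R:
    x,y,w,h=R[n];g=I[n][y:y+h,x:x+w].min(2);print(n);print(g)
    for k in(-50,-38): 
        for xx in(-8,8): print(k,xx,proj(n,[*(p[:2]+yb*k*1e-3+xb*xx*1e-3),z+.008]).round(1))
E
```

```text
top
[[ 67  74  97 118 128 123  96 101 127 147 148 121]
 [ 70  92 114 116 116 104  94 108 137 164 165 138]
 [ 80 107 123 124 113  99 100 119 150 177 183 168]
 [ 95 118 126 123 110  99 108 120 144 173 188 188]
 [113 124 124 124 127 129 126 112 103 128 157 175]
 [125 126 124 135 158 172 168 150 107  78  96 136]
 [126 124 128 153 181 197 197 186 151  94  83  99]
 [124 124 135 167 193 199 199 194 163 113 100  84]
 [123 126 150 179 193 196 194 184 139  90  81  74]
 [125 130 164 189 195 194 192 172 109  62  64  68]
 [124 127 158 185 195 195 187 152  90  56  57  65]
 [121 105 122 156 177 186 172 124  73  60  60  73]
 [111  85  75  95 125 152 144  97  70  72  78  94]
 [101  71  56  59  71  90  86  75  77  84  92 113]
 [ 87  65  60  57  58  59  59  61  67  78  99 126]
 [ 78  60  60  61  63  61  62  59  59  66  87 105]]
-50 -8 [300.4 284.7]
-50 8 [302.9 278.3]
-38 -8 [295.6 282.8]
-38 8 [298.1 276.4]
scene
[[ 89  88  82  81  83  89  96 101 102 102 103 102  99  91  91 125 136 130]
 [100 100  99 100 101 100 101 103 103 103 103 103 101  97  98 119 120 110]
 [101 101 101 102 103 102 102 102 103 103
[... 241 characters left out ...]
  30  65 105 116]
 [ 86  82  75  87 145 166 166 166 168 169 166 136  71  24  21  62 105 110]
 [ 72  67  58  77 146 168 167 166 166 166 155 125  72  24  18  48  79  78]
 [ 51  40  29  53 127 156 160 148 138 134 118  95  60  21  15  34  64  73]
 [ 38  19  15  31  87 121 127 110  89  85  86  79  50  19  15  30  64  76]
 [ 58  20  13  28  76  97 100  96  88  90  94  91  65  37  39  54  84  97]
 [ 54  19  12  31  90 133 144 143 120 104 102 100  88  87  90  94 103 110]
 [ 37  18  14  25  82 147 164 158 131 110 108 107 104 108 109 110 110 113]
 [ 34  26  25  34  70 134 148 138 121 113 111 111 110 111 111 111 111 112]]
-50 -8 [235.4 227.6]
-50 8 [242.7 225.6]
-38 -8 [234.  223.4]
-38 8 [241.2 221.3]
```

Plate centre matches the TCP within 1 mm, and its y is aligned with the towers. Lower to an underside height of about 60 mm.

```bash
python3 -m handwheel '[[[0,0,0.3],[0,0,0],-1],[[0,0,0.5],[0,0,0],-1],[[0,0,0.5],[0,0,0],-1],[[0,0,0.4],[0,0,0],-1],[[0,0,0.3],[0,0,0],-1],[[0,0,0.15],[0,0,0],-1],[[0,0,0],[0,0,0],-1],[[0,0,0],[0,0,0],-1]]' >/dev/null; python3 go.py .478 .0298 .075 -.363
```

```text
t 7.4667 tcp [0.4692 0.0327 0.0769] F [-0.  -0.5 -2.3] w 0.0096 g 40.0 q [ 0.12  0.53 -0.34  2.09  0.32  0.57 -0.82]
shift units [0.011 0.232 0.046] turn units [-0.001  0.002 -0.01 ] yaw now -0.3640450319419404
```

```bash
python3 -m handwheel '[[[0,0.03,0],[0,0,0],-1],[[0,0.03,0],[0,0,0],-1],[[0,0.03,0],[0,0,0],-1],[[0,0.03,0],[0,0,0],-1],[[0,0.03,0],[0,0,0],-1],[[0,0,0],[0,0,0],-1]]' >/dev/null; python3 go.py .478 .0298 .075 -.363;python3 -m handwheel '[[[0,0.02,0],[0,0,0],-1],[[0,0.02,0],[0,0,0],-1],[[0,0,0],[0,0,0],-1]]' >/dev/null; python3 go.py .478 .0298 .075 -.363
```

```text
t 7.9667 tcp [0.475  0.031  0.0769] F [ 0.6  0.9 -1.8] w 0.0096 g 40.0 q [ 0.12  0.53 -0.34  2.08  0.32  0.58 -0.81]
shift units [-0.002  0.08   0.048] turn units [ 0.005 -0.002 -0.003] yaw now -0.363310689937586
t 8.2167 tcp [0.4763 0.0305 0.0767] F [-0.5 -0.2 -1.4] w 0.0097 g 40.0 q [ 0.12  0.54 -0.34  2.08  0.32  0.58 -0.81]
shift units [-0.002  0.047  0.042] turn units [ 0.    -0.    -0.001] yaw now -0.363113656280063
```

```bash
for i in 1 2; do python3 -m handwheel '[[[0,0.02,0],[0,0,0],-1],[[0,0,0],[0,0,0],-1],[[0,0,0],[0,0,0],-1]]' >/dev/null; python3 go.py .478 .0298 .075 -.363|head -1;done
```

```text
t 8.4667 tcp [0.4769 0.0303 0.0767] F [ 0.3  1.2 -1.2] w 0.0095 g 40.0 q [ 0.12  0.54 -0.34  2.08  0.32  0.58 -0.81]
t 8.7167 tcp [0.4777 0.03   0.0767] F [ 0.1  0.4 -1.8] w 0.0098 g 40.0 q [ 0.12  0.54 -0.34  2.07  0.32  0.58 -0.81]
```

```bash
for i in 1 2 3; do python3 -m handwheel '[[[0,0.02,0],[0,0,0],-1],[[0,0,0],[0,0,0],-1],[[0,0,0],[0,0,0],-1]]' >/dev/null; python3 go.py .478 .0298 .075 -.363|head -1;done
```

```text
t 8.9667 tcp [0.4784 0.0297 0.0767] F [ 0.5 -0.2 -0.7] w 0.0094 g 40.0 q [ 0.12  0.54 -0.34  2.07  0.32  0.58 -0.81]
t 9.2167 tcp [0.4785 0.0296 0.0766] F [-2.6  2.  -0.5] w 0.0097 g 40.0 q [ 0.12  0.54 -0.34  2.07  0.32  0.58 -0.81]
t 9.4667 tcp [0.4786 0.0296 0.0764] F [-4.3  2.4  1.2] w 0.0096 g 40.0 q [ 0.12  0.54 -0.34  2.07  0.32  0.58 -0.81]
```

Contact with the back faces at (0.4785, 0.0296) with about 5 N, matching the vision estimate. Lower in steps, checking force.

```bash
python3 -m handwheel '[[[0,-0.01,0.05],[0,0,0],-1],[[0,0,0.05],[0,0,0],-1],[[0,0,0.05],[0,0,0],-1],[[0,0,0],[0,0,0],-1]]' >/dev/null; python3 go.py .4785 .0296 .0429 -.363; python3 -m handwheel '[[[0,0,0.04],[0,0,0],-1],[[0,0,0.04],[0,0,0],-1],[[0,0,0],[0,0,0],-1]]' >/dev/null; python3 go.py .4785 .0296 .0429 -.363;  python3 -m handwheel '[[[0,0,0.04],[0,0,0],-1],[[0,0,0.03],[0,0,0],-1],[[0,0,0],[0,0,0],-1]]' >/dev/null; python3 go.py .4785 .0296 .0429 -.363
```

```text
t 9.8 tcp [0.4785 0.0294 0.0701] F [-2.8  2.  -3.5] w 0.0097 g 40.0 q [ 0.12  0.55 -0.34  2.07  0.33  0.57 -0.81]
shift units [ 0.006 -0.001  0.679] turn units [-0.017  0.007  0.002] yaw now -0.3628261300114337
t 10.05 tcp [0.4785 0.0294 0.067 ] F [-4.5  2.5 -1.9] w 0.0097 g 40.0 q [ 0.12  0.56 -0.33  2.07  0.33  0.56 -0.82]
shift units [ 0.004 -0.001  0.603] turn units [-0.017  0.007  0.002] yaw now -0.3628392504300406
t 10.3 tcp [0.4785 0.0294 0.0643] F [-3.9  2.5 -2.4] w 0.0098 g 40.0 q [ 0.11  0.56 -0.33  2.07  0.33  0.56 -0.82]
shift units [ 0.005 -0.002  0.534] turn units [-0.016  0.008  0.002] yaw now -0.362811863824136
```

```bash
for i in 1 2 3; do python3 -m handwheel '[[[0,0,0.025],[0,0,0],-1],[[0,0,0.025],[0,0,0],-1],[[0,0,0],[0,0,0],-1]]' >/dev/null; python3 go.py .4785 .0296 .0429 -.363|head -1;done
```

```text
t 10.55 tcp [0.4785 0.0294 0.0623] F [-5.2  3.  -1.8] w 0.0098 g 40.0 q [ 0.11  0.57 -0.33  2.07  0.34  0.55 -0.82]
t 10.8 tcp [0.4785 0.0294 0.0603] F [-4.   2.6 -1.5] w 0.0094 g 40.0 q [ 0.11  0.57 -0.33  2.07  0.34  0.55 -0.82]
t 11.05 tcp [0.4786 0.0294 0.0585] F [-6.1  2.7  3. ] w 0.0093 g 40.0 q [ 0.11  0.57 -0.32  2.08  0.34  0.54 -0.83]
```

```bash
for i in 1 2 3; do python3 -m handwheel '[[[0,0,0.025],[0,0,0],-1],[[0,0,0],[0,0,0],-1],[[0,0,0],[0,0,0],-1]]' >/dev/null; python3 go.py .4785 .0296 .0429 -.363|head -1;done
```

```text
t 11.3 tcp [0.4786 0.0295 0.0577] F [-6.3  1.7  4.1] w 0.0096 g 40.0 q [ 0.11  0.58 -0.32  2.08  0.34  0.54 -0.83]
t 11.55 tcp [0.4786 0.0296 0.0567] F [-6.4  2.2  4.7] w 0.0099 g 40.0 q [ 0.11  0.58 -0.32  2.08  0.34  0.54 -0.83]
t 11.8 tcp [0.4786 0.0296 0.0558] F [-5.7  2.3  6.5] w 0.0096 g 40.0 q [ 0.1   0.58 -0.32  2.08  0.34  0.54 -0.83]
```

```bash
for i in 1 2 3; do python3 -m handwheel '[[[0,0,0.025],[0,0,0],-1],[[0,0,0],[0,0,0],-1],[[0,0,0],[0,0,0],-1]]' >/dev/null; python3 go.py .4785 .0296 .0429 -.363|head -1;done
```

```text
t 12.05 tcp [0.4786 0.0297 0.0547] F [-5.2  2.4  2.9] w 0.0095 g 40.0 q [ 0.1   0.58 -0.32  2.08  0.35  0.54 -0.83]
t 12.3 tcp [0.4787 0.0296 0.0537] F [-6.6  2.1  3.1] w 0.0098 g 40.0 q [ 0.1   0.58 -0.32  2.08  0.35  0.53 -0.83]
t 12.55 tcp [0.4787 0.0296 0.0527] F [-6.   2.1  3.9] w 0.0095 g 40.0 q [ 0.1   0.58 -0.32  2.08  0.35  0.53 -0.83]
```

```bash
for i in 1 2 3 4 5; do python3 -m handwheel '[[[0,0,0.025],[0,0,0],-1],[[0,0,0.02],[0,0,0],-1],[[0,0,0],[0,0,0],-1]]' >/dev/null; python3 go.py .4785 .0296 .0429 -.363|head -1;done
```

```text
t 12.8 tcp [0.4787 0.0297 0.0509] F [-6.6  2.7  3.9] w 0.0094 g 40.0 q [ 0.1   0.59 -0.32  2.08  0.35  0.53 -0.83]
t 13.05 tcp [0.4787 0.0297 0.0491] F [-6.2  2.9  3.5] w 0.0098 g 40.0 q [ 0.1   0.59 -0.31  2.08  0.35  0.52 -0.84]
t 13.3 tcp [0.4787 0.0297 0.0472] F [-4.5  2.9  1.3] w 0.0098 g 40.0 q [ 0.1   0.6  -0.31  2.08  0.35  0.52 -0.84]
t 13.55 tcp [0.4786 0.0296 0.0453] F [-4.9  2.   1.1] w 0.0093 g 40.0 q [ 0.1   0.6  -0.31  2.08  0.36  0.52 -0.84]
t 13.8 tcp [0.4786 0.0295 0.0434] F [-5.4  2.1 -0.9] w 0.0096 g 40.0 q [ 0.09  0.6  -0.31  2.08  0.36  0.51 -0.84]
```

```bash
for i in 1 2 3; do python3 -m handwheel '[[[0,0,0.02],[0,0,0],-1],[[0,0,0],[0,0,0],-1],[[0,0,0],[0,0,0],-1]]' >/dev/null; python3 go.py .4785 .0296 .0429 -.363|head -1;done
```

```text
t 14.05 tcp [0.4786 0.0295 0.0427] F [-6.8  2.2  0.5] w 0.0099 g 40.0 q [ 0.09  0.6  -0.31  2.08  0.36  0.51 -0.84]
t 14.3 tcp [0.4786 0.0296 0.0421] F [-7.2  2.1  4.8] w 0.0098 g 40.0 q [ 0.09  0.6  -0.31  2.08  0.36  0.51 -0.84]
t 14.55 tcp [0.4785 0.0296 0.0415] F [-7.6  2.2  8.4] w 0.0097 g 40.0 q [ 0.09  0.61 -0.31  2.08  0.36  0.51 -0.84]
```

On the pad (force rising about 6 N/mm). One small extra press, then relax the x push and release.

```bash
python3 -m handwheel '[[[0,-0.015,0.015],[0,0,0],-1],[[0,0,0],[0,0,0],-1],[[0,0,0],[0,0,0],-1]]' >/dev/null; python3 go.py .4785 .0296 .0429 -.363|head -1; python3 -m handwheel '[[[0,0,-0.04],[0,0,0],-1],[[0,0,0],[0,0,0],-1],[[0,0,0],[0,0,0],-1]]' >/dev/null; python3 go.py .4785 .0296 .0429 -.363|head -1;python3 -m handwheel '[[[0,0,0],[0,0,0],-0.5],[[0,0,0],[0,0,0],-0.5],[[0,0,0],[0,0,0],-0.5],[[0,0,0],[0,0,0],-0.5]]' >/dev/null; python3 go.py .4785 .0296 .0429 -.363|head -1
```

```text
t 14.8 tcp [0.4786 0.0296 0.0412] F [-6.3  0.4 10.2] w 0.0094 g 40.0 q [ 0.09  0.61 -0.3   2.08  0.36  0.51 -0.84]
t 15.05 tcp [0.4785 0.0296 0.0425] F [-6.1  1.3  4.9] w 0.0094 g 40.0 q [ 0.09  0.6  -0.31  2.08  0.36  0.51 -0.84]
t 15.3833 tcp [0.4799 0.0293 0.0425] F [-0.8  0.  -0.5] w 0.0218 g 0.0 q [ 0.09  0.6  -0.31  2.08  0.36  0.51 -0.84]
```

Released. Retract straight up and move aside toward -y so both cameras see the bracket.

```bash
python3 -m handwheel '[[[0,0,-0.15],[0,0,0],-0.5],[[0,0,-0.3],[0,0,0],-0.5],[[0,0,-0.6],[0,0,0],-0.5],[[0,0,-0.8],[0,0,0],-0.5],[[0,0,-0.8],[0,0,0],-0.5],[[0,0,-0.6],[0,0,0],-0.5],[[-0.4,0,-0.3],[0,0,0],-0.5],[[-0.8,0,0],[0,0,0],-0.5]]' >/dev/null
python3 -m handwheel '[[[-0.8,0,0],[0,0,0],-0.5],[[-0.8,0,0],[0,0,0],-0.5],[[-0.8,0,0],[0,0,0],-0.5],[[-0.8,0,0],[0,0,0],-0.5],[[-0.8,0,0],[0,0,0],-0.5],[[-0.4,0,0],[0,0,0],-0.5],[[0,0,0],[0,0,0],-0.5]]' >/dev/null
python3 - <<'E'
from meas import *
t=ctrl.read_camera("top")[:,:,::-1]; s=ctrl.read_camera("scene")[:,:,::-1]
cv2.imwrite("pics/top3.png",t);cv2.imwrite("pics/scene3.png",s)
cv2.imwrite("pics/near3.png",np.hstack([cv2.resize(np.ascontiguousarray(t[225:305,250:330]),(400,400),interpolation=2),cv2.resize(np.ascontiguousarray(s[200:280,210:290]),(400,400),interpolation=2)]))
I["top"]=t;I["scene"]=s
o=ctrl.get_obs();print(o["time_s"],o["tcp_pos"])
for n in("top","scene"):
    R={n:(262,235,60,60) if n=="top" else (215,205,60,65)}
    c=crop(n,R[n]);m=np.clip((c[...,2]-c[...,1]-40)/60,0,1);h=cv2.cvtColor(c.astype(np.uint8),cv2.COLOR_BGR2HSV)[...,0];m*=((h<7)|(h>170))
    f=lambda p:((render(n,TAB,p[0],p[1],-.363,p[2],R[n])-m)**2).sum()
    for z in(.028,): x,v=fit(lambda p:f([*p,z]),[.4785,.0296],[.004,.004]);print(n,z,x.round(4),v)
E
```

```text
16.7333 [ 0.39952249 -0.1799941   0.18467986]
top 0.028 [0.4799 0.0283] 4.756405830383301
scene 0.028 [0.4125 0.1021] 0.0
```

View pics/near3.png

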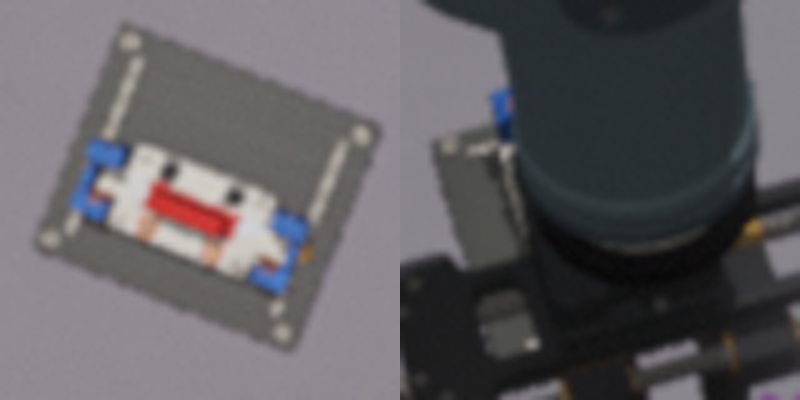

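The top view shows both ears in the slots, with the red tab centred at (190,210). The arm hides the scene view, so I'll shift it and check height and tilt.

```bash
python3 -m handwheel '[[[-0.8,0.2,0],[0,0,0],-0.5],[[-0.8,0.2,0],[0,0,0],-0.5],[[-0.8,0.2,0],[0,0,0],-0.5],[[-0.8,0.2,0],[0,0,0],-0.5],[[-0.8,0.2,0],[0,0,0],-0.5],[[-0.4,0,0],[0,0,0],-0.5],[[0,0,0],[0,0,0],-0.5],[[0,0,0],[0,0,0],-0.5]]' |head -2
python3 - <<'E'
from meas import *
s=ctrl.read_camera("scene")[:,:,::-1];t=ctrl.read_camera("top")[:,:,::-1]
cv2.imwrite("pics/near4.png",cv2.resize(np.ascontiguousarray(s[195:285,200:300]),(667,600),interpolation=2))
I["top"]=t;I["scene"]=s
R={"top":(262,235,60,60),"scene":(215,205,60,65)};M={}
for n in R:
    c=crop(n,R[n]);m=np.clip((c[...,2]-c[...,1]-40)/60,0,1);h=cv2.cvtColor(c.astype(np.uint8),cv2.COLOR_BGR2HSV)[...,0];M[n]=m*((h<7)|(h>170))
x,v=fit(lambda p:sum(((render(n,TAB,*p[:2],-.363,p[2],R[n])-M[n])**2).sum() for n in R),[.4785,.0296,.028],[.004,.004,.004]);print("tab fit x,y,underside z",x.round(4),v)
E
```

```text
time_s: 17.4
tcp_pos: [0.3752, -0.3577, 0.1843]
tab fit x,y,underside z [0.48   0.0282 0.0294] 119.63043212890625
```

View pics/near4.png

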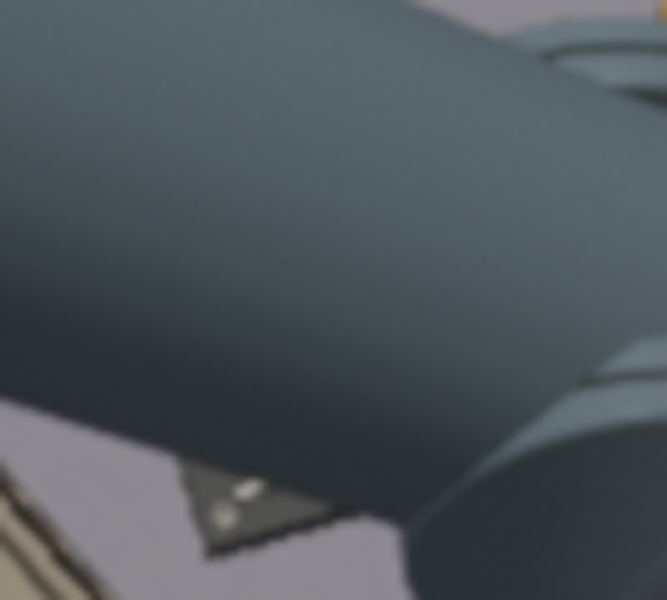

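The arm still covers the bracket. Move on back toward the start pose.

```bash
python3 -m handwheel '[[[-0.8,-0.23,0],[0,0,0],-0.5],[[-0.8,-0.23,0],[0,0,0],-0.5],[[-0.8,-0.23,0],[0,0,0],-0.5],[[-0.8,-0.23,0],[0,0,0],-0.5],[[-0.8,-0.23,0],[0,0,0],-0.5],[[-0.8,-0.23,0],[0,0,0],-0.5],[[-0.8,-0.23,0],[0,0,0],-0.5],[[-0.8,-0.23,0],[0,0,0],-0.5]]' |head -2
python3 -m handwheel '[[[-0.8,-0.23,0],[0,0,0],-0.5],[[-0.6,-0.2,0],[0,0,0],-0.5],[[0,0,0],[0,0,0],-0.5],[[0,0,0],[0,0,0],-0.5]]' |head -2
python3 - <<'E'
from meas import *
s=ctrl.read_camera("scene")[:,:,::-1];t=ctrl.read_camera("top")[:,:,::-1]
cv2.imwrite("pics/near5.png",cv2.resize(np.ascontiguousarray(s[195:285,200:300]),(667,600),interpolation=2))
I["top"]=t;I["scene"]=s
R={"top":(262,235,60,60),"scene":(215,205,60,65)};M={}
for n in R:
    c=crop(n,R[n]);m=np.clip((c[...,2]-c[...,1]-40)/60,0,1);h=cv2.cvtColor(c.astype(np.uint8),cv2.COLOR_BGR2HSV)[...,0];M[n]=m*((h<7)|(h>170))
x,v=fit(lambda p:sum(((render(n,TAB,*p[:2],-.363,p[2],R[n])-M[n])**2).sum() for n in R),[.4785,.0296,.028],[.004,.004,.004]);print("tab fit x,y,underside z",x.round(4),v)
E
```

```text
time_s: 18.17
tcp_pos: [0.2157, -0.5714, 0.1845]
time_s: 18.5
tcp_pos: [0.1792, -0.6176, 0.1841]
tab fit x,y,underside z [0.4792 0.0306 0.0228] 42.59062576293945
```

View pics/near5.png

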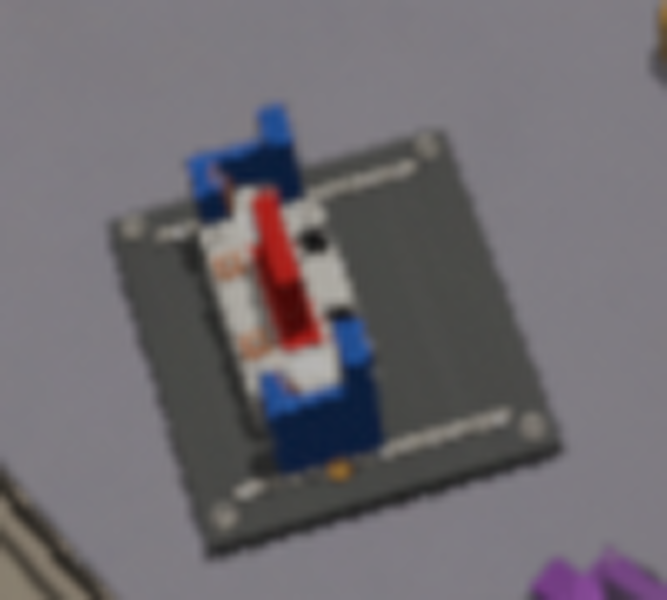

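The plate lies flat between the towers, its tab at (285,270) and both ears below the tower tops. Height agrees with the felt pad contact, so I'll hand it in.

```bash
python3 -c "
from cell import ctrl
print(ctrl.close_job())"
```

```text
the job is handed in; nothing more can be done
None
```

I seated the aluminium plate in the bracket and let go, then handed the job in at about 18.5 s of the 42 s. The ears passed the clips, I felt the pad and both views show the plate flat, but no verdict came back and the camera height check was too coarse to confirm the exact height.

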